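# Pile up the battery modules under the controller and clip them down

## Task

Build the scooter's battery pack on the cradle: pile all the flat black battery modules that are there squarely on the cradle's pad, then lay the aluminium controller box squarely on top of them. Last, lower the spring clamp with its jaws either side of the upright post until it lies flat on the controller and let it clip onto the post; let go of everything and leave the other things on the bench where they are.

Things in the scene. Friction and masses are not known exactly. Their poses are not given: they have to be found in the camera images.
- cradle: Fixed assembly cradle: aluminium base plate 185 x 90 mm, 12 mm thick, with a black pad and an upright steel post. Origin on the bench under the pad's centre; x along the plate towards the post, z up.
- pad (a point): Centre of the top of the black rubber pad on the cradle, 14 mm above the bench. The pad is 120 (along cradle x) x 60 mm, the size of a module. Axes as the cradle's.
- post_top (a point): Top end of the cradle's plain steel post, 14 mm in diameter, which stands at 76 mm from the pad's centre along cradle x and reaches 170 mm above the bench.
- module1: Flat black plastic battery module with a pale label on top, 120 x 60 x 16 mm (x, y, z), about 0.15 to 0.3 kg. Three to five of the five alike modules are there (the others read None). Origin at the centre of the underside, z up.
- module2: Flat black plastic battery module with a pale label on top, 120 x 60 x 16 mm (x, y, z), about 0.15 to 0.3 kg. Three to five of the five alike modules are there (the others read None). Origin at the centre of the underside, z up.
- module3: Flat black plastic battery module with a pale label on top, 120 x 60 x 16 mm (x, y, z), about 0.15 to 0.3 kg. Three to five of the five alike modules are there (the others read None). Origin at the centre of the underside, z up.
- module4: Flat black plastic battery module with a pale label on top, 120 x 60 x 16 mm (x, y, z), about 0.15 to 0.3 kg. Three to five of the five alike modules are there (the others read None). Origin at the centre of the underside, z up.
- module5: Flat black plastic battery module with a pale label on top, 120 x 60 x 16 mm (x, y, z), about 0.15 to 0.3 kg. Three to five of the five alike modules are there (the others read None). Origin at the centre of the underside, z up.
- controller: Controller: plain cast aluminium box, 120 x 64 x 28 mm (x, y, z), 0.25 to 0.5 kg. Origin at the centre of the underside, z up.
- clamp: Peg-like spring clamp, 0.13 kg, lying flat, 34 mm high. Origin on its upright hinge axis (z, up), at the underside. Jaws point to +x, to 60 mm from the hinge; black handles to -x, to 75 mm. The frame is that of the +y half (jaw face at y = 7 mm); at opening q this half is turned by +(q - 0.15)/2 about z from the clamp's middle line, the other half by as much the other way.
- clamp_grip (a point): Where to squeeze the clamp's handles, across them: 50 mm behind the hinge on the +y half's x axis (so on the middle line when q = 0.15, 4 mm to its +y side at rest), 17 mm above the underside. There the handles measure 58 mm over their outsides at rest, 50 mm on the post and 33 mm fully squeezed, when their outer faces are parallel.
- clamp_bite (a point): Where the post belongs between the jaws: 42 mm in front of the hinge on the +y half's x axis (22 to 58 mm in front will do), 17 mm above the underside. There the jaws are 8 mm apart at rest and 29 mm fully squeezed; on the 14 mm post the jaw faces are parallel to x.
- clamp_jaw (a joint): Opening angle q of the clamp, rad: 0 shut (at rest), 0.15 when closed on the post, 0.5 fully squeezed (a hard stop). The spring always shuts the jaws: about 0.35 N m at 0 and 0.6 N m at 0.5, so 12 N on each handle 50 mm behind the hinge opens it fully.
- pliers: Pliers with green handles, 185 mm long; not part of the job, to be left alone. Origin at its underside.
- driver: Screwdriver; not part of the job, to be left alone. Origin at its underside.
- mug: White mug; not part of the job, to be left alone. Origin at its underside.
- screw_tray: Steel screw tray 120 x 90 x 25 mm; not part of the job, to be left alone. Origin at its underside.
- tape: Roll of black tape, 90 mm in diameter, 19 mm high; not part of the job, to be left alone. Origin at its underside.
Mind the look-alikes: they are no part of the job. What is shaped like the module4 but purple or yellow is not meant. What is shaped like the clamp but pink is not meant.

How it is judged:
On the way, in this order (a step that is already met when the one before it is completed fails the run):
1. all modules that are there lie in a square pile on the pad (horizontal distance between each of module1, module2, module3, module4, module5 and pad below 0.01 m and angle between the x axis of each of module1, module2, module3, module4, module5 and the x axis of cradle, either way round below 0.12 rad and angle between each of module1, module2, module3, module4, module5's own z axis and vertical below 0.06 rad and z of module1 in the frame of pad between -0.003 and 0.07 m and z of module2 in the frame of pad between -0.003 and 0.07 m and z of module3 in the frame of pad between -0.003 and 0.07 m and z of module4 in the frame of pad between -0.003 and 0.07 m and z of module5 in the frame of pad between -0.003 and 0.07 m and linear speed of each of module1, module2, module3, module4, module5 below 0.03 m/s), for 0.2 s.
2. the controller lies squarely on top of the modules (horizontal distance between each of module1, module2, module3, module4, module5, controller and pad below 0.01 m and angle between the x axis of each of module1, module2, module3, module4, module5, controller and the x axis of cradle, either way round below 0.12 rad and angle between each of module1, module2, module3, module4, module5, controller's own z axis and vertical below 0.06 rad and z of module1 in the frame of pad between -0.003 and 0.07 m and z of module2 in the frame of pad between -0.003 and 0.07 m and z of module3 in the frame of pad between -0.003 and 0.07 m and z of module4 in the frame of pad between -0.003 and 0.07 m and z of module5 in the frame of pad between -0.003 and 0.07 m and z of controller in the frame of pad above -0.003 m and z of controller in the frame of module1 above 0.012 m and z of controller in the frame of module2 above 0.012 m and z of controller in the frame of module3 above 0.012 m and z of controller in the frame of module4 above 0.012 m and z of controller in the frame of module5 above 0.012 m and linear speed of controller below 0.03 m/s), for 0.2 s.
3. the clamp lies on the controller, closed on the post (horizontal distance between controller and pad below 0.01 m and angle between the x axis of controller and the x axis of cradle, either way round below 0.12 rad and angle between controller's own z axis and vertical below 0.06 rad and z of controller in the frame of pad above -0.003 m and z of controller in the frame of module1 above 0.012 m and z of controller in the frame of module2 above 0.012 m and z of controller in the frame of module3 above 0.012 m and z of controller in the frame of module4 above 0.012 m and z of controller in the frame of module5 above 0.012 m and x of post_top in the frame of clamp between 0.022 and 0.058 m and y of post_top in the frame of clamp between -0.01 and 0.01 m and value of joint clamp_jaw between 0.09 and 0.24 rad and angle between clamp's own z axis and vertical below 0.1 rad and z of clamp in the frame of controller between 0.023 and 0.034 m), for 0.2 s.
At the end, for the whole second after the job is handed in: Modules and, above them all, the controller lie flat on the pad, each within 10 mm and 0.12 rad of it; the clamp lies flat within 0.1 rad, under 6 mm above the controller, closed on the post (joint 0.09 to 0.24, post 22 to 58 mm ahead of the hinge); all at rest, released (all of step 1 and all of step 3 and linear speed of each of controller, clamp below 0.03 m/s); the robot touches nothing.
It fails at once if one of the other things on the bench is moved by more than 50 mm (distance of any of pliers, driver, mug, screw_tray, tape from where it was at the start of the episode above 0.05 m).
Of module1, module2, module3, module4, module5 only 3 to 5 are there at a start; the rules pass over those that are not, and their reading is None.
At some moment in a run one of controller, clamp may be knocked a few centimetres aside while the robot is not near it.
It also fails if it takes over 210 s, if anything falls off the work surface, if the arm or the gripper's body presses on something with over 40 N, if the wrist force passes 120 N, or if a joint passes its speed limit or range.

## Robot

A 6-joint arm with a two-finger parallel gripper is mounted at the origin on the work surface. World frame = base frame: x ahead of the robot, y to its left, z up, the work surface at z = 0. Lengths are in m, angles in rad, forces in N, time in s.
With the tool pointing down it reaches from about 0.35 to 0.925 m from the base axis. Payload 6.4 kg.
Tool frame: the origin (TCP) lies on the centre line of the jaws, within the pads' length; the fingertips stand arm.nose_length ahead of it and the grasp point (between the pads) lies 2 mm behind it (arm.nose_length is the distance from the TCP to the fingertips, in m); z points along the fingers, y is the line along which they close (so a half turn about z gives the same grasp; the last joint's range is limited). The gripper opens to 85 mm and grips with 20 to 120 N. Pads are 22 mm wide; open, the fingers measure 114 mm over their backs; the gripper's body (76 mm by 85 mm) begins 54 mm behind the grasp point. The pads swing forward as they close: fully open they stand 13 mm farther back than shut.
Start: joints at [0.984, 0.245, 1.558, -0, 1.339, -0.174], TCP at [0.261, 0.595, 0.248] pointing down, gripper open.
Joint ranges: [-3.13, 3.13], [-1.02, 2.26], [0.13, 2.54], [-0.95, 4.09], [0.21, 2.88], [-2.74, 2.74]. Speed limits (rad/s): [2.57, 2.57, 3.14, 3.14, 3.14, 3.14].

## Interface

Orientations are given as a unit quaternion [w, x, y, z].
In Python, from rig import arm gives the robot as it stands.
- The arm moves only by the tool carry_out, never from a script. Its argument "motion" is a list of rows, each a list of 3 entries, a list of its own where there are three numbers: the opening, from -1 (shut) to 1 (fully open), then the shift along the tool's x, y, z in cm, then the turn about the tool's z in degrees. In form: [[grip, [x, y, z], spin], ...]. A call has 1 to 12 rows; each row shifts and turns the commanded pose from where the row before left it, along the tool's axes as they then stand; what a row does not reach is not made up. A row lasts 1/10 s, in which the tool goes at most 50 mm and 8.59 degrees, less where a joint would pass 70% of its speed; a pose out of reach is approached as far as the arm can. A call with a gripper value outside its range is refused whole. The fingers move at their own pace and stop on an object; "newtons" is the grip in N (left out, the last holds). Time passes only in rows, so rows that do not move let the fingers close. It gives the time, the measured TCP pose, the force, the opening and the grip force at its end, in the units of the state.
- arm.observe(): the state, without advancing time (a new reading comes with each control period).
- arm.camera(name): name is "scene" or "top" or "wrist"; returns (picture, depth): 400x640x3 uint8, blue, green, red; 400x640 float32, m along the optical axis (not along the pixel's ray), 0 where there is no reading.
- arm.camera_params(name): a dict with "fx", "fy", "cx", "cy" (pixels), "dist_coeffs" ([k1, k2, p1, p2, k3] as OpenCV has them; the pictures are not rectified), "extrinsics" (4x4, takes a point from camera to world coordinates). Camera axes: x right, y down, z forward; pixel columns grow to the right and rows downward; lengths in m; the calibration is good to about 2 mm. A picture is of the moment at which its call begins: read the wrist's pose just before it. camera_params takes no time and is no camera call; for the wrist camera it gives the pose at the moment of the call.
- arm.job_done(): hands the job in; it is judged then, once.
Trained networks look in the newest picture that a camera, given by its name, has taken for a name from the list of things; names that differ only in an ending like _2 or _b are one class to them, and where a whole thing is asked for, a point or a joint stands for the part that bears it (a point fixed in the world has none). Each returns a list of dicts, best first, with "score" (0 to 1); they miss things now and then, are a little off and sometimes report something else, mostly with a low value. They report only what shows in the picture. A call takes as long as a camera call. They do not tell look-alikes from the thing itself.
- arm.boxes_of(name, camera): "point" ([x, y, z] in m, in the coordinates of the camera as it stood for that picture, good to about 4 mm: the middle of the surface that is visible of it).
- arm.outline_of(name, camera): "mask" (400x640 bool, what is visible of it).
The state is a dict: "time_s": time; "joint_positions": joint angles; "qvel": joint speeds; "tau": joint torques, N m; "tool_pos": TCP position; "tcp_rot": TCP orientation; "force": force on the tool from outside, world axes, zero at the start; "torque": the same for the moment, N m; "gripper_width": finger opening in m; "gripper_force": force on a finger pad.
Only numpy, scipy, OpenCV 4.12 (cv2) and the standard library are available. Lean on these libraries where they do the work, as an engineer would, in place of code of your own. Each camera call takes 0.05 s, during which the arm holds its last target. There are 200 camera calls.

## Working session

There is one attempt and no reset: what is moved stays moved. The work goes in short steps, Python scripts to look and compute and a tool call to move; the robot and the scene stay as the last step left them, time stands still between calls to the robot, and variables do not carry over. Pictures are saved under pics/ and viewed, at most 14 in all, crops included, and the job is handed in when it is done.

Besides the shell and the picture viewer there is one more tool, called after "Call:" as name(argument=value, ...), one argument or row to a line, values as JSON. carry_out: Moves the arm, as the interface text tells. Its arguments: {"type":"object","properties":{"motion":{"type":"array"},"newtons":{"type":"number"}},"required":["motion"]}

```bash
mkdir -p pics
cat > h.py <<'E'
import numpy as np, cv2
from rig import arm
def snap(n):
    P=arm.camera_params(n); im,d=arm.camera(n); return im,d,P
def world(P,u,v,d):
    K=np.array([[P['fx'],0,P['cx']],[0,P['fy'],P['cy']],[0,0,1]])
    n=cv2.undistortPoints(np.array([[[u,v]]],float).reshape(-1,1,2),K,np.array(P['dist_coeffs'],float))[0,0]
    return (np.array(P['extrinsics'])@np.array([n[0]*d,n[1]*d,d,1]))[:3]
def cloud(P,d,mask):
    K=np.array([[P['fx'],0,P['cx']],[0,P['fy'],P['cy']],[0,0,1]])
    v,u=np.nonzero(mask&(d>0)); z=d[v,u]
    n=cv2.undistortPoints(np.stack([u,v],1).astype(float).reshape(-1,1,2),K,np.array(P['dist_coeffs'],float))[:,0]
    c=np.c_[n*z[:,None],z,np.ones(len(z))]
    return (c@np.array(P['extrinsics']).T)[:,:3],im_idx(u,v)
def im_idx(u,v): return np.c_[u,v]
def towr(P,p): return (np.array(P['extrinsics'])@np.r_[p,1])[:3]
def toprect(pts,band=0.004):
    """min-area rectangle of top face: centre, dims, yaw of long side, z"""
    zt=np.percentile(pts[:,2],90); m=abs(pts[:,2]-zt)<band
    q=pts[m]; (c,s,a)=cv2.minAreaRect((q[:,:2]*1000).astype(np.float32))
    if s[0]<s[1]: s=(s[1],s[0]); a+=90
    a=(a+90)%180-90
    return np.r_[np.array(c)/1000,np.median(q[:,2])],np.array(s),a
E
python3 - <<'E'
from h import *
s=arm.observe(); print(s['tool_pos'],s['tcp_rot'],s['gripper_width'],arm.nose_length)
for c in ['top','scene']:
    im,d,P=snap(c); cv2.imwrite(f'pics/{c}0.png',im)
    print(c,np.array(P['extrinsics']).round(3).tolist())
    for n in ['module1','controller','clamp','cradle','clamp_grip','clamp_bite','pad','post_top','pliers','driver','mug','screw_tray','tape']:
        try: print(n,[(round(b['score'],2),towr(P,b['point']).round(3).tolist()) for b in arm.boxes_of(n,c)][:8])
        except Exception as e: print(n,e)
E
```

```text
[0.26044352 0.59494622 0.2471524 ] [-3.84752662e-04  2.04932976e-01  9.78775493e-01 -9.28554525e-04] 0.0853570949291079 0.017
top [[0.003, -0.994, 0.105, 0.349], [-1.0, -0.003, -0.006, -0.0], [0.006, -0.105, -0.994, 1.926], [0.0, 0.0, 0.0, 1.0]]
module1 [(0.91, [0.629, -0.188, 0.012]), (0.77, [0.336, 0.239, 0.022]), (0.73, [0.481, -0.203, 0.018]), (0.7, [0.624, 0.326, 0.018]), (0.69, [0.292, 0.437, 0.018]), (0.68, [0.47, 0.351, 0.019])]
controller [(0.95, [0.634, -0.334, 0.03])]
clamp [(0.69, [0.625, 0.326, 0.016]), (0.68, [0.623, 0.205, 0.037]), (0.48, [0.359, -0.008, 0.036])]
cradle [(0.88, [0.561, -0.005, 0.011]), (0.68, [0.63, 0.185, 0.035]), (0.37, [0.761, 0.184, 0.016])]
clamp_grip [(0.73, [0.562, -0.006, 0.015]), (0.45, [0.629, 0.205, 0.035])]
clamp_bite [(0.69, [0.357, -0.01, 0.034]), (0.5, [0.627, 0.207, 0.035]), (0.32, [0.561, -0.005, 0.014])]
pad [(0.71, [0.628, 0.327, 0.017]), (0.66, [0.561, -0.006, 0.014])]
post_top [(0.61, [0.552, -0.004, 0.014])]
pliers [(0.72, [0.475, -0.333, 0.017]), (0.51, [0.761, 0.185, 0.012])]
driver [(0.53, [0.793, -0.242, 0.023])]
mug [(0.83, [
[... 412 characters left out ...]
 0.01]), (0.6, [0.34, 0.228, 0.01])]
controller [(0.72, [0.649, -0.341, 0.032])]
clamp [(0.74, [0.628, 0.194, 0.023]), (0.53, [0.364, -0.023, 0.021])]
cradle [(0.6, [0.584, -0.01, 0.011]), (0.3, [0.629, 0.188, 0.019])]
clamp_grip [(0.79, [0.363, -0.023, 0.022]), (0.73, [0.631, 0.184, 0.019]), (0.56, [0.628, 0.19, 0.021])]
clamp_bite [(0.7, [0.36, -0.018, 0.019]), (0.6, [0.635, 0.19, 0.023])]
pad [(0.76, [0.581, -0.011, 0.012])]
post_top [(0.73, [0.582, -0.011, 0.012])]
pliers [(0.66, [0.769, 0.176, 0.012])]
driver [(0.56, [0.793, -0.259, 0.019])]
mug [(0.68, [0.596, -0.543, 0.055]), (0.6, [0.771, 0.177, 0.013])]
screw_tray [(0.59, [0.559, 0.529, 0.002])]
tape [(0.98, [0.486, -0.342, 0.014])]
```

View pics/top0.png

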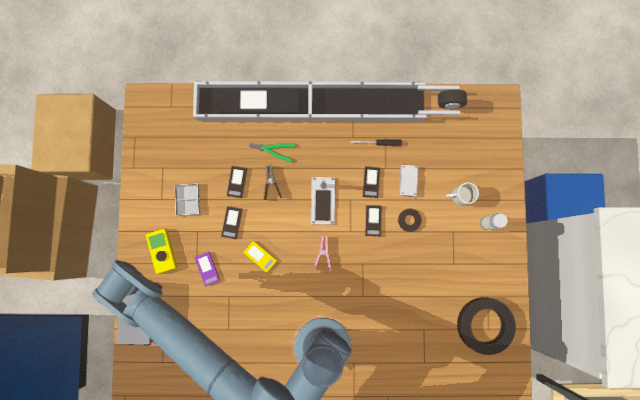

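View pics/scene0.png

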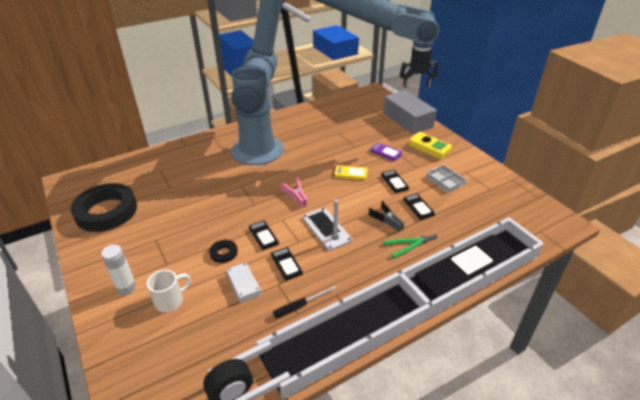

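Run:
```python
from h import *
im,d,P=snap('top')
hsv=cv2.cvtColor(im,cv2.COLOR_BGR2HSV)
for n in ['module1','controller','clamp']:
    for o in arm.outline_of(n,'top'):
        m=o['mask'].astype(bool)
        if m.sum()<30: continue
        p,_=cloud(P,d,m)
        if len(p)<20: continue
        c,s,a=toprect(p)
        print(n,round(o['score'],2),m.sum(),c.round(4),s.round(1),round(a,1),np.median(im[m],0), np.median(hsv[m],0))
# post
p,uv=cloud(P,d,np.ones(d.shape,bool))
m=(p[:,2]>0.1)&(abs(p[:,0]-.56)<.2)&(abs(p[:,1])<.2)
print('tall',m.sum(), p[m].mean(0) if m.any() else 0, p[m][:,2].max() if m.any() else 0)
m=(abs(p[:,2]-.012)<.006)&(abs(p[:,0]-.56)<.15)&(abs(p[:,1])<.12)
print('plate',cv2.minAreaRect((p[m][:,:2]*1000).astype(np.float32)),np.median(p[m][:,2]))
```

```text
module1 0.87 533 [0.3395 0.2376 0.0219] [117.5  58.8] 50.4 [  0. 228. 246.] [ 28. 255. 246.]
module1 0.85 520 [0.4695 0.349  0.0227] [118.1  60.6] -9.6 [ 70.   93.5 119.5] [ 14.   61.  119.5]
module1 0.85 556 [0.2908 0.4409 0.022 ] [117.3  60.1] 22.0 [190.5  95.  168. ] [143. 120. 191.]
module1 0.75 479 [0.6279 0.3335 0.0227] [119.5  58.8] -7.9 [ 69.  88. 112.] [ 14.  53. 112.]
module1 0.72 493 [ 0.4792 -0.1981  0.022 ] [116.5  58.3] 0.3 [ 73. 101. 119.] [ 14.  52. 119.]
module1 0.66 433 [ 0.628  -0.1916  0.0231] [117.   54.3] -2.5 [ 92. 104. 121.] [ 14.  30. 121.]
controller 0.78 544 [ 0.6353 -0.3344  0.0341] [118.7  61.2] -4.0 [217. 218. 221.] [ 11.   5. 221.]
clamp 0.61 83 [ 0.3636 -0.0058  0.0394] [89.6 30.8] 9.1 [177. 166. 221.] [172.  75. 221.]
clamp 0.45 219 [0.6261 0.1914 0.0401] [128.4  58.1] 0.9 [ 73. 103. 123.] [ 15.  74. 123.]
tall 23 [ 0.61217916 -0.00429726  0.15400666] 0.18001572672370947
plate ((560.8995971679688, 1.278594970703125), (236.21461486816406, 296.17681884765625), 89.80197143554688) 0.010346455546255795
```

Four black modules are at about (236,181), (232,222), (372,181) and (374,220). The controller is at (409,180), the cradle at (323,200) with its post towards image-up (+x), and the dark clamp at (270,183). The yellow, purple and pink things are look-alikes. The top camera's heights read about 6 mm high. Next I look closer with the wrist camera.

```bash
cat >> h.py <<'E'
from scipy.spatial.transform import Rotation as Ro
def pose():
    s=arm.observe(); q=s['tcp_rot']; R=Ro.from_quat([q[1],q[2],q[3],q[0]]).as_matrix()
    return np.array(s['tool_pos']),R,s
def plan(x,y,z,yaw=None,g=1,down=False):
    """rows to reach TCP x,y,z with tool-y direction yaw (deg, mod 180); spin first, then shift"""
    p,R,s=pose(); cur=np.degrees(np.arctan2(R[1,1],R[0,1]))
    dy=0 if yaw is None else (yaw-cur+90)%180-90
    R2=Ro.from_euler('z',dy,degrees=True).as_matrix()@R
    sh=R2.T@(np.array([x,y,z])-p)*100
    print('t',round(s['time_s'],1),'at',p.round(4),'yaw',round(cur,1),'w',round(s['gripper_width'],4),'tilt',R[:,2].round(3),'q6',round(s['joint_positions'][5],2),'F',np.round(s['force'],1))
    print('spin',round(-dy,1),'shift after spin (cm)',sh.round(2),'rows>=',int(np.ceil(max(np.linalg.norm(sh)/5,abs(dy)/8.5))))
E
python3 - <<'E'
from h import *
P=arm.camera_params('wrist'); p,R,s=pose()
E=np.array(P['extrinsics']); T=np.eye(4);T[:3,:3]=R;T[:3,3]=p
print(P['fx'],P['cx'],P['cy'],(np.linalg.inv(T)@E).round(3).tolist())
plan(0.45,0.25,0.36,90)
E
```

```text
345.31016772688247 317.1469162147608 197.43047674230974 [[0.001, -0.953, -0.302, 0.076], [1.0, 0.001, 0.001, -0.0], [-0.0, -0.302, 0.953, -0.125], [0.0, 0.0, 0.0, 1.0]]
t 1.6 at [0.2607 0.5954 0.2483] yaw 66.3 w 0.0855 tilt [-0.  0. -1.] q6 -0.17 F [1.7 0.7 0.6]
spin -23.7 shift after spin (cm) [-18.93 -34.54 -11.17] rows>= 9
```

Call:
carry_out(
  motion=[
    [1, [0, 0, -3.7], -7.9],
    [1, [0, 0, -3.7], -7.9],
    [1, [0, 0, -3.7], -7.9],
    [1, [-2.4, -4.3, 0], 0],
    [1, [-2.4, -4.3, 0], 0],
    [1, [-2.4, -4.3, 0], 0],
    [1, [-2.4, -4.3, 0], 0],
    [1, [-2.4, -4.3, 0], 0],
    [1, [-2.4, -4.3, 0], 0],
    [1, [-2.4, -4.3, 0], 0],
    [1, [-2.1, -4.3, 0], 0],
    [1, [0, 0, 0], 0],
  ],
)

```text
time_s: 2.8
tool_pos: [0.4521, 0.2473, 0.3593]
tcp_rot: [0.0, 0.003, 1.0, -0.001]
force: [0.1, -0.0, -0.2]
gripper_width: 0.0851
gripper_force: 0.0
```

```bash
cat > see.py <<'E'
from h import *
import sys
name=sys.argv[1]
im,d,P=snap('wrist'); cv2.imwrite(f'pics/{name}.png',im)
p,R,s=pose(); print('t',s['time_s'],p.round(4))
pts,uv=cloud(P,d,np.ones(d.shape,bool))
np.savez(f'{name}.npz',pts=pts,uv=uv,im=im)
# bench bias
b=(abs(pts[:,2])<.006); print('bench z',np.median(pts[b][:,2]) if b.any() else None)
for n in sys.argv[2:]:
    for o in arm.outline_of(n,'wrist'):
        m=o['mask'].astype(bool)
        q,_=cloud(P,d,m)
        if len(q)<50: continue
        c,sz,a=toprect(q); v,u=np.nonzero(m)
        print(n,round(o['score'],2),'px',int(u.mean()),int(v.mean()),c.round(4),sz.round(1),round(a,1),np.median(im[m],0))
E
python3 see.py w1 module1 clamp cradle
```

```text
t 2.85 [0.4511 0.2494 0.3594]
bench z -0.00017849617119636285
module1 0.93 px 18 170 [ 0.48   -0.1948  0.0157] [121.3  59.2] -2.9 [36. 37. 42.]
module1 0.89 px 376 259 [0.6301 0.336  0.0161] [122.   59.2] -8.7 [52. 62. 78.]
module1 0.78 px 310 58 [0.3404 0.2408 0.0158] [120.3  60.2] 50.7 [ 81. 225. 244.]
module1 0.77 px 475 33 [0.3044 0.4484 0.0159] [95.3 60.6] 22.2 [167.  72. 135.]
module1 0.61 px 393 156 [0.4705 0.352  0.0159] [120.5  60.6] -9.8 [53. 61. 77.]
module1 0.58 px 42 259 [ 0.6304 -0.1902  0.0157] [121.1  62.2] -4.2 [35. 36. 44.]
clamp 0.74 px 286 264 [0.6289 0.2029 0.0337] [131.   66.4] 7.6 [57. 69. 86.]
clamp 0.66 px 123 68 [ 0.3533 -0.0034  0.0333] [130.2  67.4] -4.2 [125. 104. 186.]
cradle 0.83 px 147 221 [0.6116 0.0019 0.0657] [12.6  5.6] 50.9 [128. 130. 135.]
```

View pics/w1.png

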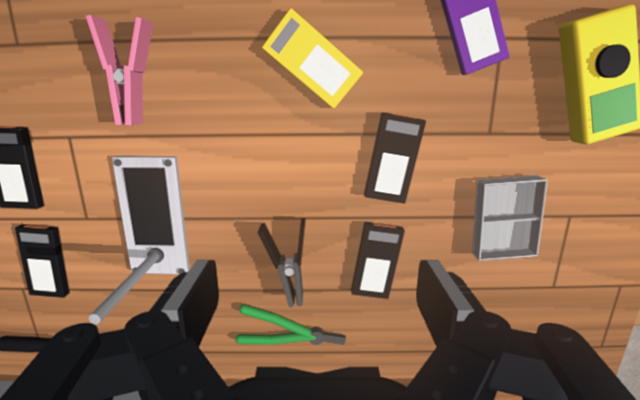

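Wrist view: the modules at (394,157), (377,259), (18,170) and (42,260). The cradle is at (149,214) with its post base at (155,255), and the clamp's hinge is at (289,268) with jaws towards +x. Heights match the text. Next: the pad's pose, then the first module.

```bash
cat > pad.py <<'E'
from h import *
import sys
D=np.load(sys.argv[1]+'.npz'); pts,uv,im=D['pts'],D['uv'],D['im']
g=im[uv[:,1],uv[:,0]].astype(int).mean(1)
near=(abs(pts[:,0]-.57)<.14)&(abs(pts[:,1])<.09)
pl=near&(pts[:,2]>.008)&(pts[:,2]<.02)
for nm,m in (('plate',pl),('pad',pl&(g<75))):
    M=np.zeros(im.shape[:2],np.uint8); M[uv[m][:,1],uv[m][:,0]]=1
    M=cv2.morphologyEx(M,cv2.MORPH_OPEN,np.ones((3,3)))
    n,L,st,_=cv2.connectedComponentsWithStats(M); k=1+np.argmax(st[1:,4])
    mm=m&(L[uv[:,1],uv[:,0]]==k); q=pts[mm]
    print(nm,mm.sum(),toprect(q,.003))
    o=np.linalg.svd(q[:,:2]-q[:,:2].mean(0),full_matrices=False)[2][0]; print(q[:,:2].mean(0),np.degrees(np.arctan2(o[1],o[0])))
po=near&(pts[:,2]>.03); 
for a,b in ((.03,.07),(.07,.11),(.11,.15),(.15,.18)):
    m=po&(pts[:,2]>a)&(pts[:,2]<b); print('post',a,m.sum(),np.median(pts[m],0) if m.any() else '')
print('ztop',pts[po][:,2].max())
E
python3 pad.py w1; python3 -c "
from h import *
plan(0.4705,0.352,0.10,80.2)"
```

```text
plate 6759 (array([5.56841736e-01, 3.33061218e-05, 1.33010093e-02]), array([183.63317871,  90.07302856]), -1.1198883056640625)
[0.5481401  0.00195694] 0.3540180108577039
pad 2920 (array([5.39766663e-01, 3.21342468e-04, 1.37795939e-02]), array([116.73774719,  59.00107574]), -0.7174835205078125)
[5.37197512e-01 4.05768006e-04] -0.8236097647586712
post 0.03 183 [0.61064154 0.00310623 0.05141773]
post 0.07 223 [0.61119187 0.00293254 0.090298  ]
post 0.11 297 [0.61059969 0.00295652 0.13118812]
post 0.15 263 [0.6123445  0.00143893 0.16459021]
ztop 0.17084994925951386
t 3.0 at [0.4497 0.2522 0.3594] yaw 90.1 w 0.0852 tilt [-0.  0. -1.] q6 -1.28 F [ 0.6 -0.   0.1]
spin 9.9 shift after spin (cm) [-0.35 10.18 25.94] rows>= 6
```

Call:
carry_out(
  motion=[
    [1, [0, 0, 0], 5],
    [1, [0, 0, 0], 4.9],
    [1, [0, 2.5, 4], 0],
    [1, [0, 2.5, 4], 0],
    [1, [-0.2, 2.6, 4], 0],
    [1, [-0.2, 2.6, 4], 0],
    [1, [0, 0, 4.5], 0],
    [1, [0, 0, 3], 0],
    [1, [0, 0, 0], 0],
    [1, [0, 0, 0], 0],
    [1, [0, 0, 0], 0],
  ],
  newtons=40,
)

```text
time_s: 4.1
tool_pos: [0.4727, 0.3527, 0.1271]
tcp_rot: [0.002, 0.085, 0.996, 0.001]
force: [0.3, 0.6, 0.5]
gripper_width: 0.0853
gripper_force: 0.0
```

```bash
cat > m1.py <<'E'
from h import *
E
python3 see.py w2 module1
python3 - <<'E'
from h import *
D=np.load('w2.npz'); p,R,s=pose(); t=(D['pts']-p)@R
m=(t[:,2]>-.05)&(t[:,2]<.03)&(abs(t[:,1])<.07)&(abs(t[:,0])<.03)
for sg in (1,-1):
    k=m&(t[:,1]*sg>.03); print(sg,k.sum(),t[k].min(0).round(4),t[k].max(0).round(4))
plan(0.4705,0.352,0.024,80.2)
E
```

```text
t 4.15 [0.4729 0.3525 0.1273]
bench z -0.00019021314258771405
module1 0.76 px 317 187 [0.4701 0.3529 0.0159] [120.6  60.2] -9.9 [60. 66. 75.]
module1 0.6 px 328 336 [0.5995 0.3407 0.0158] [62.3 59.6] -8.2 [40. 43. 53.]
module1 0.56 px 123 46 [0.3411 0.2411 0.0158] [120.2  60.1] 50.3 [ 80. 223. 242.]
module1 0.44 px 420 2 [0.3576 0.4398 0.0144] [7.4 2.6] 79.0 [58. 40. 71.]
1 7643 [-0.0128  0.0364 -0.05  ] [0.0143 0.07   0.0045]
-1 7646 [-0.0133 -0.07   -0.05  ] [ 0.0143 -0.037   0.005 ]
t 4.2 at [0.4728 0.3523 0.1271] yaw 80.2 w 0.0855 tilt [ 0.004  0.002 -1.   ] q6 -0.95 F [ 0.2 -0.7 -0.2]
spin -0.0 shift after spin (cm) [ 0.26 -0.1  10.3 ] rows>= 3
```

Call:
carry_out(
  motion=[
    [1, [0.1, 0, 3.5], 0],
    [1, [0.1, 0, 3.5], 0],
    [1, [0.05, 0, 3], 0],
    [1, [0, 0, 1.1], 0],
    [1, [0, 0, 0], 0],
    [1, [0, 0, 0], 0],
    [-1, [0, 0, 0], 0],
    [-1, [0, 0, 0], 0],
    [-1, [0, 0, 0], 0],
    [-1, [0, 0, 0], 0],
    [-1, [0, 0, 0], 0],
    [-1, [0, 0, 0], 0],
  ],
  newtons=40,
)

```text
time_s: 5.4
tool_pos: [0.4704, 0.3526, 0.0154]
tcp_rot: [0.001, 0.086, 0.996, 0.001]
force: [-0.9, -0.7, 5.8]
gripper_width: 0.0591
gripper_force: 43.9
```

Call:
carry_out(
  motion=[
    [-1, [0, 0, 0], 0],
    [-1, [0, 0, -2], 0],
    [-1, [0, 0, -3], 0],
    [-1, [0, 0, -4], 0],
    [-1, [0, 0, -3], 0],
    [-1, [0, 0, 0], 0],
    [-1, [0, 0, 0], 0],
  ],
)

```text
time_s: 6.1
tool_pos: [0.4691, 0.3519, 0.1339]
tcp_rot: [0.001, 0.086, 0.996, 0.0]
force: [-0.3, 0.4, -2.1]
gripper_width: 0.0588
gripper_force: 44.1
```

Run:
```python
from h import *
plan(0.540,0.0005,0.11,89.1)
```

```text
t 6.1 at [0.4691 0.3519 0.1339] yaw 80.2 w 0.0588 tilt [ 0.001  0.001 -1.   ] q6 -0.95 F [-0.3  0.4 -2.1]
spin -8.9 shift after spin (cm) [ -7.64 -35.02   2.37] rows>= 8
```

Call:
carry_out(
  motion=[
    [-1, [0, 0, 0], -4.5],
    [-1, [0, 0, 0], -4.4],
    [-1, [-0.95, -4.4, 0], 0],
    [-1, [-0.95, -4.4, 0], 0],
    [-1, [-0.95, -4.4, 0], 0],
    [-1, [-0.95, -4.4, 0], 0],
    [-1, [-0.95, -4.4, 0], 0],
    [-1, [-0.95, -4.4, 0], 0],
    [-1, [-0.95, -4.4, 0], 0],
    [-1, [-0.9, -4.2, 0], 0],
    [-1, [0, 0, 2], 0],
    [-1, [0, 0, 0], 0],
  ],
)

```text
time_s: 7.3
tool_pos: [0.5355, 0.0, 0.1089]
tcp_rot: [-0.004, 0.01, 1.0, 0.001]
force: [-0.8, 0.7, -1.6]
gripper_width: 0.0589
gripper_force: 44.2
```

Call:
carry_out(
  motion=[
    [-1, [0, 0, 3], 0],
    [-1, [0, 0, 2], 0],
    [-1, [0, 0, 0], 0],
    [-1, [0, 0, 0], 0],
    [-1, [0, 0, 0], 0],
  ],
)

```text
time_s: 7.8
tool_pos: [0.5394, 0.001, 0.0644]
tcp_rot: [0.001, 0.008, 1.0, -0.0]
force: [0.2, 0.5, -0.9]
gripper_width: 0.0589
gripper_force: 44.2
```

```bash
python3 see.py w3 cradle module1; python3 pad.py w3
python3 - <<'E'
from h import *
plan(0.540,0.0005,0.0295,89.1)
E
```

```text
t 7.85 [0.5395 0.0008 0.0646]
bench z -0.0002283059188788461
cradle 0.77 px 306 131 [ 0.5541 -0.001   0.0119] [178.6  89.7] -1.0 [231. 227. 231.]
module1 0.63 px 12 177 [ 0.5121 -0.168   0.015 ] [59.2 12.5] -14.1 [27. 25. 27.]
module1 0.61 px 35 330 [ 0.6194 -0.1832  0.0158] [104.2  48.5] -17.8 [37. 34. 36.]
module1 0.61 px 316 245 [5.335e-01 3.000e-04 6.490e-02] [109.5  60.5] -0.9 [67. 67. 74.]
plate 7766 (array([ 5.07888916e-01, -2.55733490e-04,  1.21546387e-02]), array([88.63076782, 85.98991394]), 89.14706420898438)
[ 0.47840472 -0.00367209] 103.78069374923327
pad 237 (array([ 0.48155139, -0.02183114,  0.01373224]), array([14.92324066,  4.24330664]), 88.89593505859375)
[ 0.4813326  -0.02233774] 92.70971841996523
post 0.03 35545 [5.23002609e-01 5.04696765e-04 6.48551321e-02]
post 0.07 15099 [0.53248532 0.0272869  0.10428354]
post 0.11 21622 [0.52766233 0.0006948  0.12497573]
post 0.15 0 
ztop 0.13838226056890593
t 8.0 at [0.5395 0.0006 0.0645] yaw 89.1 w 0.0593 tilt [ 0.002 -0.    -1.   ] q6 -1.76 F [ 0.2  0.6 -1.6]
spin -0.0 shift after spin (cm) [-0.04 -0.01  3.5 ] rows>= 1
```

View pics/w3.png

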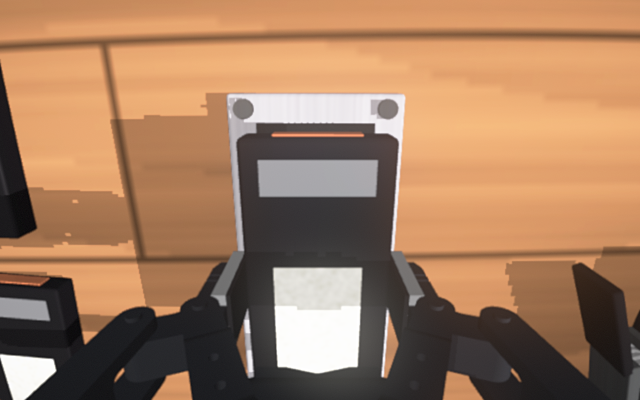

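The held module sits over the pad: its near edge is at row 135 with the pad's edge at row 125, centred at about column 317. Lower and release.

Call:
carry_out(
  motion=[
    [-1, [-0.1, 0, 2], 0],
    [-1, [0, 0, 1], 0],
    [-1, [0, 0, 0.5], 0],
    [-1, [0, 0, 0], 0],
    [-1, [0, 0, 0], 0],
    [1, [0, 0, 0], 0],
    [1, [0, 0, 0], 0],
    [1, [0, 0, 0], 0],
    [1, [0, 0, -3], 0],
    [1, [0, 0, -4], 0],
    [1, [0, 0, -4], 0],
    [1, [0, 0, 0], 0],
  ],
)

```text
time_s: 9.15
tool_pos: [0.5438, -0.0002, 0.1448]
tcp_rot: [0.006, 0.008, 1.0, -0.001]
force: [-0.0, -0.0, 1.3]
gripper_width: 0.085
gripper_force: 0.0
```

Run:
```python
from h import *
im,d,P=snap('wrist')
pts,uv=cloud(P,d,np.ones(d.shape,bool))
m=(abs(pts[:,2]-.03)<.006)&(abs(pts[:,0]-.54)<.09)&(abs(pts[:,1])<.07)
print(toprect(pts[m]))
plan(0.630,0.336,0.13,81.5)
```

```text
(array([5.47599976e-01, 1.37044907e-04, 2.98571727e-02]), array([136.45750427,  60.23880768]), -0.9102935791015625)
t 9.2 at [5.420e-01 1.000e-04 1.417e-01] yaw 89.1 w 0.0856 tilt [ 0.007 -0.001 -1.   ] q6 -1.76 F [-0.7  0.3 -1.5]
spin 7.6 shift after spin (cm) [-3.74 34.52  1.15] rows>= 7
```

Call:
carry_out(
  motion=[
    [1, [0, 0, 0], 7.6],
    [1, [0, 4.8, 0], 0],
    [1, [0, 4.8, 0], 0],
    [1, [-0.5, 4.8, 0], 0],
    [1, [-0.7, 4.8, 0], 0],
    [1, [-0.8, 4.8, 0], 0],
    [1, [-0.9, 4.8, 0], 0],
    [1, [-0.8, 4.8, 0], 0],
    [1, [0, 0.9, 2], 0],
    [1, [0, 0, 2], 0],
    [1, [0, 0, 0], 0],
    [1, [0, 0, 0], 0],
  ],
)

```text
time_s: 10.4
tool_pos: [0.6266, 0.3357, 0.0965]
tcp_rot: [-0.001, 0.075, 0.997, -0.001]
force: [0.1, -0.3, 0.3]
gripper_width: 0.0855
gripper_force: 0.0
```

```bash
python3 see.py w4 module1;  python3 - <<'E'
from h import *
plan(0.630,0.336,0.0165,81.5)
E
```

```text
t 10.45 [0.6275 0.3358 0.098 ]
bench z -0.00017815099442533566
module1 0.69 px 319 208 [0.6303 0.3363 0.0159] [121.3  60.2] -8.5 [76. 81. 89.]
t 10.5 at [0.628  0.3359 0.099 ] yaw 81.4 w 0.0854 tilt [ 0.001  0.    -1.   ] q6 -1.09 F [-0.7 -0.2  1.5]
spin -0.1 shift after spin (cm) [-0.19  0.03  8.25] rows>= 2
```

Call:
carry_out(
  motion=[
    [1, [-0.2, 0, 3.5], 0],
    [1, [0, 0, 3.5], 0],
    [1, [0, 0, 1.25], 0],
    [1, [0, 0, 0], 0],
    [1, [0, 0, 0], 0],
    [-1, [0, 0, 0], 0],
    [-1, [0, 0, 0], 0],
    [-1, [0, 0, 0], 0],
    [-1, [0, 0, 0], 0],
    [-1, [0, 0, 0], 0],
    [-1, [0, 0, 0], 0],
    [-1, [0, 0, 0], 0],
  ],
)

```text
time_s: 11.7
tool_pos: [0.631, 0.3366, 0.0184]
tcp_rot: [0.002, 0.075, 0.997, 0.001]
force: [-0.8, -0.4, 6.4]
gripper_width: 0.059
gripper_force: 45.0
```

Call:
carry_out(
  motion=[
    [-1, [0, 0, -2], 0],
    [-1, [0, 0, -3], 0],
    [-1, [0, 0, -4], 0],
    [-1, [0, 0, -3], 0],
    [-1, [0, 0, 0], 0],
    [-1, [0, 0, 0], 0],
  ],
)

```text
time_s: 12.3
tool_pos: [0.6296, 0.336, 0.1368]
tcp_rot: [0.001, 0.075, 0.997, 0.0]
force: [-0.3, -0.7, -3.6]
gripper_width: 0.059
gripper_force: 44.1
```

Run:
```python
from h import *
plan(0.540,0.0005,0.09,89.1)
```

```text
t 12.3 at [0.6296 0.336  0.1368] yaw 81.5 w 0.059 tilt [ 0.001  0.    -1.   ] q6 -1.09 F [-0.3 -0.7 -3.6]
spin -7.6 shift after spin (cm) [  8.43 -33.69   4.65] rows>= 8
```

Call:
carry_out(
  motion=[
    [-1, [0, 0, 0], -7.6],
    [-1, [2.2, -4.2, 0], 0],
    [-1, [2.2, -4.2, 0], 0],
    [-1, [2.2, -4.2, 0], 0],
    [-1, [1.8, -4.2, 0], 0],
    [-1, [0, -4.2, 0], 0],
    [-1, [0, -4.2, 0], 0],
    [-1, [0, -4.2, 0], 0],
    [-1, [0, -4.3, 0], 0],
    [-1, [0, 0, 2], 0],
    [-1, [0, 0, 2.5], 0],
    [-1, [0, 0, 0], 0],
  ],
)

```text
time_s: 13.5
tool_pos: [0.5353, 0.0009, 0.0854]
tcp_rot: [-0.006, 0.009, 1.0, 0.001]
force: [-0.8, -0.7, -2.3]
gripper_width: 0.0591
gripper_force: 44.4
```

Call:
carry_out(
  motion=[
    [-1, [0, 0, 0], 0],
    [-1, [0, 0, 0], 0],
  ],
)

```text
time_s: 13.7
tool_pos: [0.5403, 0.0007, 0.0913]
tcp_rot: [0.0, 0.008, 1.0, -0.0]
force: [0.1, 0.6, -1.9]
gripper_width: 0.059
gripper_force: 44.4
```

```bash
cat > held.py <<'E'
from h import *
import sys
im,d,P=snap('wrist'); p,R,s=pose()
pts,uv=cloud(P,d,np.ones(d.shape,bool))
def face(z,b,nm):
    m=(abs(pts[:,2]-z)<b)&(abs(pts[:,0]-.54)<.067)&(abs(pts[:,1])<.07)
    q=pts[m]
    if len(q)<100: print(nm,'few');return
    c,sz,a=toprect(q); e=c[:2]-np.array([np.cos(np.radians(a)),np.sin(np.radians(a))])*sz[0]/2
    far=q[abs(q[:,2]-c[2])<.004]
    print(nm,'z',c[2].round(4),'near edge mid',e.round(4),'size',sz.round(1),'yaw',round(a,1), 'centre',(e+.06*np.array([np.cos(np.radians(a)),np.sin(np.radians(a))])).round(4))
face(float(sys.argv[1]),.006,'below')
if len(sys.argv)>2: face(p[2]+float(sys.argv[2]),.006,'held')
plan(0.540,0.0005,float(sys.argv[1])+.016,89.1)
E
python3 held.py 0.030 0.0
```

```text
below z 0.0294 near edge mid [  0.0325 -30.1119] size [60.2  5.2] yaw 89.1 centre [  0.0334 -30.0519]
held z 0.0888 near edge mid [-55.967    1.2859] size [113.   85.8] yaw -1.3 centre [-55.907    1.2845]
t 13.8 at [0.5406 0.0006 0.0917] yaw 89.1 w 0.0586 tilt [ 0.001 -0.    -1.   ] q6 -1.76 F [-0.6  0.  -2.6]
spin -0.0 shift after spin (cm) [ 0.06 -0.01  4.57] rows>= 1
```

Call:
carry_out(
  motion=[
    [-1, [0.05, 0, 2.5], 0],
    [-1, [0, 0, 1.3], 0],
    [-1, [0, 0, 0.45], 0],
    [-1, [0, 0, 0], 0],
    [-1, [0, 0, 0], 0],
    [1, [0, 0, 0], 0],
    [1, [0, 0, 0], 0],
    [1, [0, 0, 0], 0],
    [1, [0, 0, -3], 0],
    [1, [0, 0, -4], 0],
    [1, [0, 0, -4], 0],
    [1, [0, 0, 0], 0],
  ],
)

```text
time_s: 14.95
tool_pos: [0.5435, -0.0004, 0.1651]
tcp_rot: [0.006, 0.008, 1.0, -0.001]
force: [1.0, -0.4, 0.1]
gripper_width: 0.0855
gripper_force: 0.0
```

```bash
sed -i 's#sz\[0\]/2$#sz[0]/2000#' h.py held.py; sed -i 's#)\])\*sz\[0\]/2;#)])*sz[0]/2000;#' held.py; grep -c 2000 held.py; python3 held.py 0.046
python3 - <<'E'
from h import *
plan(0.4795,-0.196,0.13,87.5)
E
```

```text
1
below z 0.0458 near edge mid [0.4788 0.0011] size [120.4  60.2] yaw -0.9 centre [5.388e-01 2.000e-04]
t 15.0 at [ 5.418e-01 -1.000e-04  1.621e-01] yaw 89.1 w 0.0852 tilt [ 0.008 -0.002 -1.   ] q6 -1.76 F [-0.1  0.7 -0.1]
spin -0.0 shift after spin (cm) [ 0.25  0.07 10.  ] rows>= 3
t 15.0 at [ 5.418e-01 -1.000e-04  1.621e-01] yaw 89.1 w 0.0852 tilt [ 0.008 -0.002 -1.   ] q6 -1.76 F [-0.1  0.7 -0.1]
spin 1.6 shift after spin (cm) [  5.39 -19.84   3.19] rows>= 5
```

Call:
carry_out(
  motion=[
    [1, [1, -4, 0], 1.6],
    [1, [1, -4, 0], 0],
    [1, [1, -4, 0], 0],
    [1, [1.2, -4, 2], 0],
    [1, [1.1, -3.8, 2], 0],
    [1, [0, 0, 2], 0],
    [1, [0, 0, 0], 0],
    [1, [0, 0, 0], 0],
    [1, [0, 0, 0], 0],
  ],
)

```text
time_s: 15.9
tool_pos: [0.4794, -0.1949, 0.099]
tcp_rot: [0.0, 0.022, 1.0, -0.0]
force: [-0.8, 0.6, 0.2]
gripper_width: 0.0854
gripper_force: 0.0
```

```bash
python3 see.py w5 module1 controller;  python3 - <<'E'
from h import *
plan(0.4795,-0.196,0.0175,87.3)
E
```

```text
t 15.95 [ 0.4796 -0.195   0.0993]
bench z -0.00023417555291435632
module1 0.81 px 333 343 [ 0.5897 -0.1872  0.0158] [59.7 42.4] 85.2 [47. 51. 62.]
module1 0.79 px 314 202 [ 0.4793 -0.1972  0.0159] [121.4  60.3] -2.1 [73. 79. 88.]
module1 0.66 px 575 252 [ 0.5158 -0.0267  0.028 ] [94.4 34.3] -23.9 [39. 41. 45.]
module1 0.59 px 609 289 [ 0.5407 -0.014   0.0459] [128.9  41. ] 14.3 [64. 65. 67.]
controller 0.73 px 314 201 [ 0.4793 -0.1972  0.0159] [121.4  60.3] -2.1 [73. 79. 88.]
controller 0.63 px 127 392 [ 0.616  -0.3454  0.0277] [21.   8.1] -84.9 [226. 222. 225.]
t 16.1 at [ 0.4796 -0.1951  0.0993] yaw 87.5 w 0.0853 tilt [ 0.002 -0.001 -1.   ] q6 -2.13 F [ 0.1 -0.4  0.6]
spin 0.2 shift after spin (cm) [ 0.02 -0.08  8.18] rows>= 2
```

Call:
carry_out(
  motion=[
    [1, [0.03, -0.2, 3.5], 0],
    [1, [0, 0, 3.5], 0],
    [1, [0, 0, 1.2], 0],
    [1, [0, 0, 0], 0],
    [1, [0, 0, 0], 0],
    [-1, [0, 0, 0], 0],
    [-1, [0, 0, 0], 0],
    [-1, [0, 0, 0], 0],
    [-1, [0, 0, 0], 0],
    [-1, [0, 0, 0], 0],
    [-1, [0, 0, 0], 0],
    [-1, [0, 0, 0], 0],
  ],
)

```text
time_s: 17.25
tool_pos: [0.4796, -0.198, 0.0182]
tcp_rot: [0.001, 0.022, 1.0, -0.001]
force: [-0.8, 1.2, 5.7]
gripper_width: 0.0589
gripper_force: 43.2
```

Call:
carry_out(
  motion=[
    [-1, [0, 0, -2], 0],
    [-1, [0, 0, -3], 0],
    [-1, [0, 0, -4], 0],
    [-1, [0, 0, -3], 0],
    [-1, [0, 0, 0], 0],
    [-1, [0, 0, 0], 0],
  ],
)

```text
time_s: 17.85
tool_pos: [0.4785, -0.1974, 0.1369]
tcp_rot: [0.001, 0.022, 1.0, -0.0]
force: [0.4, 0.7, -2.8]
gripper_width: 0.0589
gripper_force: 44.6
```

Run:
```python
from h import *
plan(0.540,0.0005,0.12,89.1)
```

```text
t 17.9 at [ 0.4785 -0.1974  0.1369] yaw 87.4 w 0.0589 tilt [ 0.001 -0.001 -1.   ] q6 -2.14 F [ 0.4  0.7 -2.8]
spin -1.7 shift after spin (cm) [-5.83 19.89  1.68] rows>= 5
```

Call:
carry_out(
  motion=[
    [-1, [0, 0, 0], -1.7],
    [-1, [-1.2, 4, 0], 0],
    [-1, [-1.2, 4, 0], 0],
    [-1, [-1.2, 4, 0], 0],
    [-1, [-1.2, 4, 0], 0],
    [-1, [-1.1, 3.9, 0], 0],
    [-1, [0, 0, 1.7], 0],
    [-1, [0, 0, 0], 0],
    [-1, [0, 0, 0], 0],
    [-1, [0, 0, 0], 0],
  ],
)

```text
time_s: 18.85
tool_pos: [0.5402, 0.0001, 0.1191]
tcp_rot: [-0.0, 0.008, 1.0, 0.0]
force: [0.3, -0.6, -1.8]
gripper_width: 0.0588
gripper_force: 44.6
```

```bash
python3 held.py 0.046 0
```

```text
below z 0.0455 near edge mid [ 0.482 -0.029] size [59.7  7.8] yaw 89.1 centre [0.4828 0.031 ]
held z 0.1168 near edge mid [0.4788 0.0022] size [113.4  86.2] yaw -2.9 centre [ 0.5387 -0.0008]
t 18.9 at [ 5.404e-01 -1.000e-04  1.195e-01] yaw 89.1 w 0.0589 tilt [ 0. -0. -1.] q6 -1.76 F [ 0.4 -0.3 -1.9]
spin -0.0 shift after spin (cm) [0.04 0.06 5.75] rows>= 2
```

Call:
carry_out(
  motion=[
    [-1, [-0.1, 0.05, 3], 0],
    [-1, [0, 0, 2], 0],
    [-1, [0, 0, 0.5], 0],
    [-1, [0, 0, 0], 0],
    [-1, [0, 0, 0], 0],
    [1, [0, 0, 0], 0],
    [1, [0, 0, 0], 0],
    [1, [0, 0, 0], 0],
    [1, [0, 0, -3], 0],
    [1, [0, 0, -4], 0],
    [1, [0, 0, -4], 0],
    [1, [0, 0, 0], 0],
  ],
)

```text
time_s: 20.1
tool_pos: [0.5453, 0.0006, 0.1812]
tcp_rot: [0.006, 0.007, 1.0, -0.001]
force: [0.5, 0.4, -0.2]
gripper_width: 0.0851
gripper_force: 0.0
```

```bash
python3 held.py 0.062
python3 - <<'E'
from h import *
plan(0.630,-0.191,0.14,86)
E
```

```text
below z 0.0618 near edge mid [0.4812 0.0012] size [120.7  60.2] yaw -0.7 centre [5.412e-01 4.000e-04]
t 20.1 at [0.5436 0.0009 0.1781] yaw 89.2 w 0.0855 tilt [ 0.007 -0.002 -1.   ] q6 -1.76 F [-0.5  0.2 -0. ]
spin 0.1 shift after spin (cm) [ 0.43 -0.03 10.01] rows>= 3
t 20.1 at [0.5436 0.0009 0.1781] yaw 89.2 w 0.0855 tilt [ 0.007 -0.002 -1.   ] q6 -1.76 F [-0.5  0.2 -0. ]
spin 3.2 shift after spin (cm) [ -9.93 -18.53   3.91] rows>= 5
```

Call:
carry_out(
  motion=[
    [1, [0, -4, 0], 3.2],
    [1, [0, -4.2, 0], 0],
    [1, [-2, -4.2, 0], 0],
    [1, [-4, -3, 0], 0],
    [1, [-4, -3, 2], 0],
    [1, [0, 0, 3], 0],
    [1, [0, 0, 2], 0],
    [1, [0, 0, 0], 0],
    [1, [0, 0, 0], 0],
    [1, [0, 0, 0], 0],
  ],
)

```text
time_s: 21.15
tool_pos: [0.6283, -0.1873, 0.1071]
tcp_rot: [0.001, 0.035, 0.999, -0.0]
force: [-0.6, 0.3, 0.4]
gripper_width: 0.0856
gripper_force: 0.0
```

```bash
python3 see.py w6 module1 controller;  python3 - <<'E'
from h import *
plan(0.630,-0.191,0.0175,86)
E
```

```text
t 21.2 [ 0.6285 -0.1873  0.1075]
bench z -0.00022639578811964323
module1 0.77 px 313 201 [ 0.6304 -0.1903  0.0159] [121.2  60.2] -4.6 [66. 71. 80.]
module1 0.73 px 622 94 [ 0.5622 -0.0302  0.0612] [81.6 14.8] 9.1 [16. 15. 16.]
module1 0.6 px 597 76 [ 0.558  -0.0302  0.0441] [81.1  5. ] -1.1 [16. 14. 15.]
module1 0.59 px 576 74 [ 0.557  -0.03    0.0278] [85.4  4.2] -0.2 [17. 16. 17.]
module1 0.39 px 60 32 [ 0.5094 -0.3328  0.0186] [72.6 36.9] 83.9 [32. 30. 34.]
controller 0.92 px 101 225 [ 0.6357 -0.3359  0.0276] [120.2  65.6] -4.0 [220. 215. 219.]
controller 0.15 px 562 137 [ 0.58   -0.0055  0.0151] [137.6  79.8] 1.0 [156. 152. 155.]
t 21.3 at [ 0.6284 -0.1873  0.1074] yaw 86.0 w 0.0854 tilt [ 0.002 -0.001 -1.   ] q6 -1.96 F [-0.1 -0.6  0.8]
spin -0.0 shift after spin (cm) [-0.17 -0.35  8.99] rows>= 2
```

Call:
carry_out(
  motion=[
    [1, [-0.2, -0.3, 3.5], 0.4],
    [1, [0, 0, 3.5], 0],
    [1, [0, 0, 2], 0],
    [1, [0, 0, 0], 0],
    [1, [0, 0, 0], 0],
    [-1, [0, 0, 0], 0],
    [-1, [0, 0, 0], 0],
    [-1, [0, 0, 0], 0],
    [-1, [0, 0, 0], 0],
    [-1, [0, 0, 0], 0],
    [-1, [0, 0, 0], 0],
    [-1, [0, 0, 0], 0],
  ],
)

```text
time_s: 22.5
tool_pos: [0.631, -0.191, 0.0183]
tcp_rot: [0.002, 0.039, 0.999, -0.001]
force: [-1.1, 0.0, 6.4]
gripper_width: 0.0587
gripper_force: 44.7
```

Call:
carry_out(
  motion=[
    [-1, [0, 0, -2], 0],
    [-1, [0, 0, -3], 0],
    [-1, [0, 0, -4], 0],
    [-1, [0, 0, -4], 0],
    [-1, [0, 0, 0], 0],
    [-1, [0, 0, 0], 0],
  ],
)

```text
time_s: 23.1
tool_pos: [0.6297, -0.1904, 0.1469]
tcp_rot: [0.001, 0.039, 0.999, -0.0]
force: [-0.8, -0.4, -3.1]
gripper_width: 0.059
gripper_force: 44.2
```

Run:
```python
from h import *
plan(0.5405,0.0005,0.13,89.1)
```

```text
t 23.1 at [ 0.6297 -0.1904  0.1469] yaw 85.5 w 0.059 tilt [ 0.002 -0.001 -1.   ] q6 -1.96 F [-0.8 -0.4 -3.1]
spin -3.6 shift after spin (cm) [ 9.22 18.95  1.65] rows>= 5
```

Call:
carry_out(
  motion=[
    [-1, [3, 0, 0], -3.6],
    [-1, [3, 3.5, 0], 0],
    [-1, [3.2, 3.8, 0], 0],
    [-1, [0, 3.9, 0], 0],
    [-1, [0, 3.9, 0], 0],
    [-1, [0, 3.9, 0], 0],
    [-1, [0, 0, 1], 0],
    [-1, [0, 0, 0], 0],
    [-1, [0, 0, 0], 0],
    [-1, [0, 0, 0], 0],
  ],
)

```text
time_s: 24.1
tool_pos: [0.5402, 0.002, 0.1353]
tcp_rot: [-0.0, 0.008, 1.0, 0.0]
force: [-0.3, 0.0, -2.8]
gripper_width: 0.0587
gripper_force: 44.3
```

```bash
python3 held.py 0.062 0
```

```text
below z 0.0614 near edge mid [ 0.4831 -0.029 ] size [60.1  5.5] yaw 89.1 centre [0.4841 0.031 ]
held z 0.1329 near edge mid [ 0.4786 -0.0007] size [113.7  86.2] yaw 2.0 centre [0.5386 0.0015]
t 24.1 at [0.5404 0.002  0.1356] yaw 89.1 w 0.0589 tilt [-0. -0. -1.] q6 -1.76 F [-0.5  0.7 -1.7]
spin -0.0 shift after spin (cm) [ 0.03 -0.15  5.76] rows>= 2
```

Call:
carry_out(
  motion=[
    [-1, [-0.1, -0.15, 3], 0],
    [-1, [0, 0, 2], 0],
    [-1, [0, 0, 0.5], 0],
    [-1, [0, 0, 0], 0],
    [-1, [0, 0, 0], 0],
    [1, [0, 0, 0], 0],
    [1, [0, 0, 0], 0],
    [1, [0, 0, 0], 0],
    [1, [0, 0, -3], 0],
    [1, [0, 0, -4], 0],
    [1, [0, 0, -4], 0],
    [1, [0, 0, 0], 0],
  ],
)

```text
time_s: 25.35
tool_pos: [0.5452, 0.0008, 0.1978]
tcp_rot: [0.006, 0.007, 1.0, -0.001]
force: [0.3, 0.7, -0.5]
gripper_width: 0.0854
gripper_force: 0.0
```

```bash
python3 held.py 0.078
python3 - <<'E'
from h import *
plan(0.6357,-0.336,0.14,86)
im,d,P=snap('wrist'); cv2.imwrite('pics/w7.png',im)
im,d,P=snap('top')
for n in ['module1','controller','clamp']:
    for o in arm.outline_of(n,'top'):
        m=o['mask'].astype(bool)
        p,_=cloud(P,d,m)
        if len(p)>20: c,s,a=toprect(p); print(n,round(o['score'],2),c.round(4),s.round(1),round(a,1))
E
```

```text
below z 0.0779 near edge mid [0.4812 0.0017] size [120.1  60.2] yaw -0.9 centre [0.5412 0.0007]
t 25.4 at [0.5435 0.0011 0.1946] yaw 89.2 w 0.0851 tilt [ 0.008 -0.002 -1.   ] q6 -1.76 F [ 0.3  0.2 -0.7]
spin 0.1 shift after spin (cm) [ 0.43 -0.05 10.06] rows>= 3
t 25.4 at [0.5435 0.0011 0.1946] yaw 89.2 w 0.0851 tilt [ 0.008 -0.002 -1.   ] q6 -1.76 F [ 0.3  0.2 -0.7]
spin 3.2 shift after spin (cm) [-11.5  -32.97   5.6 ] rows>= 8
module1 0.94 [0.3391 0.2368 0.0222] [116.9  58.9] 51.1
module1 0.7 [0.2913 0.4415 0.022 ] [118.6  60.3] 21.6
module1 0.62 [0.5577 0.5249 0.0245] [120.7  94. ] 3.4
controller 0.6 [ 0.6344 -0.3357  0.0341] [118.4  61.5] -1.6
clamp 0.69 [0.6224 0.1924 0.0385] [125.7  56.4] -2.7
```

View pics/w7.png

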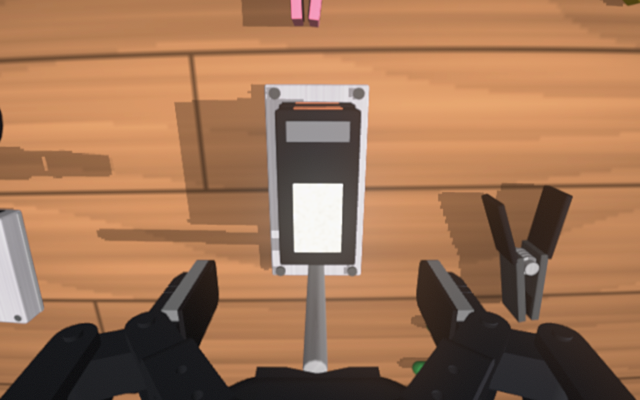

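The four-module pile is square on the pad at about (318,185), with its top at 78 mm. The controller is next.

Call:
carry_out(
  motion=[
    [1, [0, -4.4, 0], 3.2],
    [1, [0, -4.4, 0], 0],
    [1, [0, -4.4, 0], 0],
    [1, [-2.2, -4.1, 0], 0],
    [1, [-2.2, -4.1, 0], 0],
    [1, [-2.2, -4.1, 2], 0],
    [1, [-2.2, -4, 2], 0],
    [1, [-2.3, -3.5, 2], 0],
    [1, [0, 0, 2], 0],
    [1, [0, 0, 0], 0],
    [1, [0, 0, 0], 0],
    [1, [0, 0, 0], 0],
  ],
)

```text
time_s: 26.85
tool_pos: [0.6313, -0.3346, 0.1122]
tcp_rot: [0.001, 0.035, 0.999, -0.0]
force: [0.5, 1.1, 1.5]
gripper_width: 0.0854
gripper_force: 0.0
```

```bash
python3 see.py w8 controller;  python3 - <<'E'
from h import *
plan(0.6357,-0.336,0.022,86)
E
```

```text
t 26.9 [ 0.6315 -0.3347  0.1127]
bench z -0.00023133196374025555
controller 0.74 px 316 206 [ 0.6355 -0.3361  0.0277] [119.6  64. ] -3.6 [198. 193. 197.]
t 26.9 at [ 0.6316 -0.3348  0.1128] yaw 86.0 w 0.0852 tilt [ 0.002 -0.001 -1.   ] q6 -2.15 F [ 0.5 -0.3  0.3]
spin -0.0 shift after spin (cm) [-0.4  -0.08  9.08] rows>= 2
```

Call:
carry_out(
  motion=[
    [1, [-0.4, -0.1, 3.5], -0.3],
    [1, [0, 0, 3.5], 0],
    [1, [0, 0, 2.1], 0],
    [1, [0, 0, 0], 0],
    [1, [0, 0, 0], 0],
    [-1, [0, 0, 0], 0],
    [-1, [0, 0, 0], 0],
    [-1, [0, 0, 0], 0],
    [-1, [0, 0, 0], 0],
    [-1, [0, 0, 0], 0],
    [-1, [0, 0, 0], 0],
    [-1, [0, 0, 0], 0],
  ],
  newtons=50,
)

```text
time_s: 28.15
tool_pos: [0.6365, -0.3372, 0.0231]
tcp_rot: [0.002, 0.033, 0.999, -0.001]
force: [0.5, 0.0, 6.4]
gripper_width: 0.0626
gripper_force: 59.2
```

Call:
carry_out(
  motion=[
    [-1, [0, 0, -2], 0],
    [-1, [0, 0, -3], 0],
    [-1, [0, 0, -4], 0],
    [-1, [0, 0, -4.5], 0],
    [-1, [0, 0, 0], 0],
    [-1, [0, 0, 0], 0],
  ],
)

```text
time_s: 28.75
tool_pos: [0.6351, -0.3367, 0.157]
tcp_rot: [0.001, 0.033, 0.999, -0.001]
force: [0.2, 0.2, -5.8]
gripper_width: 0.0628
gripper_force: 58.0
```

Run:
```python
from h import *
plan(0.5405,0.0005,0.15,89.1)
```

```text
t 28.8 at [ 0.6351 -0.3367  0.157 ] yaw 86.2 w 0.0628 tilt [ 0.002 -0.002 -1.   ] q6 -2.15 F [ 0.2  0.2 -5.8]
spin -2.9 shift after spin (cm) [ 9.99 33.57  0.62] rows>= 8
```

Call:
carry_out(
  motion=[
    [-1, [3.2, 0, 0], -2.9],
    [-1, [3.2, 3.4, 0], 0],
    [-1, [3.5, 3.4, 0], 0],
    [-1, [0, 4.4, 0], 0],
    [-1, [0, 4.4, 0], 0],
    [-1, [0, 4.5, 0], 0],
    [-1, [0, 4.5, 0], 0],
    [-1, [0, 4.5, 0], 0],
    [-1, [0, 4.5, 0], 0],
    [-1, [0, 0, 0], 0],
    [-1, [0, 0, 0], 0],
    [-1, [0, 0, 0], 0],
  ],
)

```text
time_s: 29.95
tool_pos: [0.5399, 0.0022, 0.1535]
tcp_rot: [-0.001, 0.008, 1.0, 0.0]
force: [0.2, -0.0, -3.4]
gripper_width: 0.0628
gripper_force: 58.2
```

```bash
python3 held.py 0.078 0.005
```

```text
below z 0.0773 near edge mid [ 0.4824 -0.0285] size [60.   4.3] yaw 89.6 centre [0.4828 0.0315]
held z 0.1582 near edge mid [0.479  0.0025] size [108.5  90.6] yaw -0.9 centre [0.539  0.0015]
t 30.0 at [0.5403 0.0018 0.1539] yaw 89.1 w 0.0629 tilt [-0.002  0.    -1.   ] q6 -1.76 F [ 0.3  0.4 -4.2]
spin -0.0 shift after spin (cm) [ 0.01 -0.14  5.99] rows>= 2
```

Call:
carry_out(
  motion=[
    [-1, [-0.1, -0.1, 3], 0],
    [-1, [0, 0, 1.7], 0],
    [-1, [0, 0, 0.5], 0],
    [-1, [0, 0, 0], 0],
    [-1, [0, 0, 0], 0],
    [1, [0, 0, 0], 0],
    [1, [0, 0, 0], 0],
    [1, [0, 0, 0], 0],
    [1, [0, 0, -3], 0],
    [1, [0, 0, -4], 0],
    [1, [0, 0, -4], 0],
    [1, [0, 0, 0], 0],
  ],
)

```text
time_s: 31.2
tool_pos: [0.5458, 0.001, 0.2205]
tcp_rot: [0.007, 0.007, 1.0, -0.001]
force: [0.9, -0.3, 0.5]
gripper_width: 0.0856
gripper_force: 0.0
```

```bash
python3 held.py 0.106; python3 see.py w9 clamp clamp_grip clamp_bite
python3 - <<'E'
from h import *
plan(0.59,0.197,0.2,90)
E
```

```text
below z 0.1057 near edge mid [0.4815 0.0016] size [119.3  64. ] yaw -0.8 centre [0.5414 0.0007]
t 31.2 at [0.5442 0.0013 0.2172] yaw 89.2 w 0.0854 tilt [ 0.008 -0.002 -1.   ] q6 -1.76 F [ 1.1  0.1 -0.7]
spin 0.1 shift after spin (cm) [ 0.5  -0.07  9.52] rows>= 2
t 31.3 [0.5427 0.0015 0.2146]
bench z -0.00021558709080751748
clamp 0.88 px 514 241 [0.6284 0.2017 0.0336] [131.   67.3] 8.2 [36. 41. 51.]
clamp 0.8 px 306 14 [ 0.4096 -0.0064  0.0335] [23.3 18.8] 87.6 [158. 130. 226.]
clamp_grip 0.64 px 306 13 [ 0.4096 -0.0064  0.0335] [23.3 18.8] 87.6 [161. 132. 229.]
clamp_grip 0.6 px 514 240 [0.6284 0.2019 0.0336] [131.   67.8] 8.2 [36. 41. 51.]
clamp_bite 0.96 px 306 13 [ 0.4096 -0.0064  0.0335] [23.3 18.8] 87.6 [156. 129. 225.]
clamp_bite 0.57 px 514 241 [0.6284 0.2019 0.0336] [131.   67.8] 8.2 [36. 41. 51.]
t 31.4 at [0.541  0.0018 0.2114] yaw 89.1 w 0.0853 tilt [-0.003  0.001 -1.   ] q6 -1.76 F [-0.6  0.1 -0.5]
spin -0.9 shift after spin (cm) [-4.9  19.51  1.14] rows>= 5
```

View pics/w9.png

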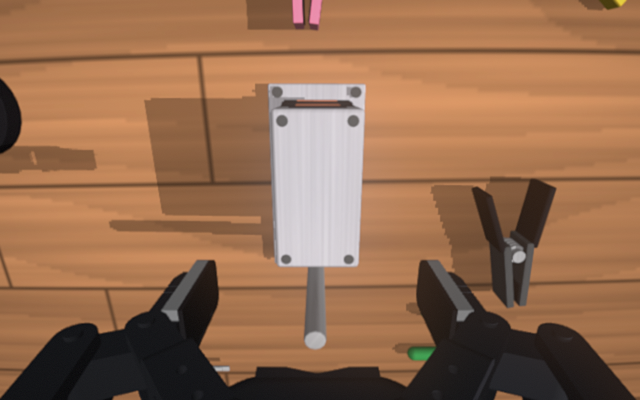

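The controller is on the pile, square, at about (316,185). The clamp is at (513,243): hinge at (518,257), handles towards image-up (-x), jaws towards +x. Moving above it.

Call:
carry_out(
  motion=[
    [1, [0, 4, 0], 0],
    [1, [-0.8, 4, 0], 0],
    [1, [-0.8, 4, 0], 0],
    [1, [-0.8, 4, 0], 0],
    [1, [-0.8, 3.8, 2], 0],
    [1, [0, 0, 3], 0],
    [1, [0, 0, 0], 0],
    [1, [0, 0, 0], 0],
    [1, [0, 0, 0], 0],
  ],
)

```text
time_s: 32.35
tool_pos: [0.5775, 0.1986, 0.1641]
tcp_rot: [0.001, 0.008, 1.0, 0.0]
force: [-1.2, 0.2, -0.2]
gripper_width: 0.0854
gripper_force: 0.0
```

```bash
cat > clampfit.py <<'E'
from h import *
import sys
from scipy.optimize import least_squares
def clamp(name,zlo,zhi,cx,cy,q=0.0,r=.09):
    D=np.load(name+'.npz'); pts=D['pts']
    m=(pts[:,2]>zlo)&(pts[:,2]<zhi)&(np.hypot(pts[:,0]-cx,pts[:,1]-cy)<r)
    p=pts[m]; print('n',m.sum(),'z',np.percentile(p[:,2],[5,50,95]).round(4),'bbox',p.min(0).round(3),p.max(0).round(3))
    P=p[:,:2]
    # width profile along x
    for x in np.arange(P[:,0].min()+.003,P[:,0].max(),.01):
        s=P[abs(P[:,0]-x)<.002]
        if len(s)<4: continue
        y=np.sort(s[:,1]); g=np.diff(y); k=g.argmax()
        print(round(x,3),'y',y[0].round(4),y[-1].round(4),'mid',((y[0]+y[-1])/2).round(4),'gap',(y[k].round(4),y[k+1].round(4)) if g[k]>.003 else '-')
if __name__=='__main__': clamp(sys.argv[1],*map(float,sys.argv[2:6]))
E
python3 see.py w10 clamp; python3 clampfit.py w10 .028 .038 .628 .2
python3 - <<'E'
from h import *
plan(0.58,0.195,0.022,90)
E
```

```text
t 32.4 [0.5778 0.1985 0.1645]
bench z -0.00020683702919171987
clamp 0.78 px 320 238 [0.6287 0.2022 0.0337] [130.8  67.4] 7.7 [49. 59. 73.]
clamp 0.62 px 635 203 [0.6048 0.485  0.0075] [34.4  3.9] 4.3 [69. 71. 76.]
n 3245 z [0.0303 0.0336 0.0347] bbox [0.56  0.16  0.028] [0.694 0.227 0.036]
0.563 y 0.2204 0.2271 mid 0.2238 gap -
0.573 y 0.1609 0.2265 mid 0.1937 gap (np.float64(0.1691), np.float64(0.2196))
0.583 y 0.1643 0.2252 mid 0.1948 gap (np.float64(0.1728), np.float64(0.2182))
0.593 y 0.1686 0.2237 mid 0.1961 gap (np.float64(0.1771), np.float64(0.2174))
0.603 y 0.1736 0.2231 mid 0.1984 gap (np.float64(0.1808), np.float64(0.2159))
0.613 y 0.1763 0.2216 mid 0.199 gap (np.float64(0.1852), np.float64(0.215))
0.623 y 0.1809 0.2209 mid 0.2009 gap (np.float64(0.1939), np.float64(0.2047))
0.633 y 0.1872 0.2176 mid 0.2024 gap -
0.643 y 0.1894 0.2186 mid 0.204 gap (np.float64(0.1978), np.float64(0.211))
0.653 y 0.1917 0.2186 mid 0.2052 gap (np.float64(0.2002), np.float64(0.2111))
0.663 y 0.1941 0.2197 mid 0.2069 gap (np.float64(0.2026), np.float64(0.2119))
0.673 y 0.1964 0.2197 mid 0.2081 gap (np.float64(0.2051), np.float64(0.212))
0.683 y 0.1981 0.2207 mid 0.2094 gap (np.float64(0.2077), np.float64(0.2121))
0.693 y 0.2006 0.2199 mid 0.2102 gap (np.float64(0.2086), np.float64(0.2146))
t 32.5 at [0.5778 0.1986 0.1647] yaw 89.1 w 0.0855 tilt [ 0.003  0.    -1.   ] q6 -1.41 F [ 0.5  0.9 -0.5]
spin -0.9 shift after spin (cm) [-0.19 -0.36 14.27] rows>= 3
```

View pics/w10.png

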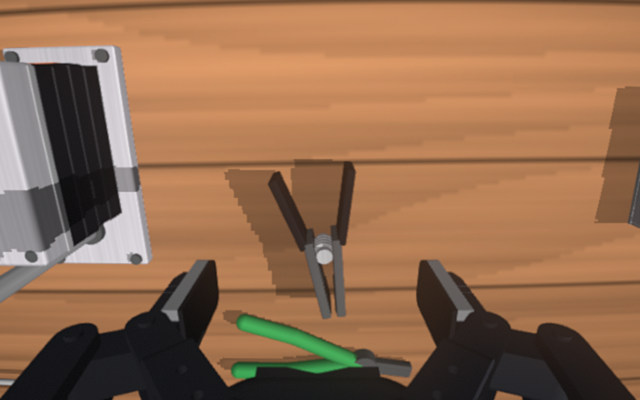

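Clamp: hinge at (323,245), handle ends at (275,180) and (349,168). The midline runs 8.3° from +x. By the jaw tips and handle ends the hinge is at about (0.636, 0.202), so the grip point is (0.586, 0.195).

Run:
```python
from h import *
plan(0.5862,0.1951,0.022,98.3)
```

```text
t 32.5 at [0.5778 0.1986 0.1647] yaw 89.1 w 0.0855 tilt [ 0.003  0.    -1.   ] q6 -1.41 F [ 0.5  0.9 -0.5]
spin -9.2 shift after spin (cm) [-0.75 -0.47 14.27] rows>= 3
```

Call:
carry_out(
  motion=[
    [1, [0, 0, 0], -4.6],
    [1, [0, 0, 0], -4.6],
    [1, [-0.8, -0.5, 3], 0],
    [1, [0, 0, 4], 0],
    [1, [0, 0, 4], 0],
    [1, [0, 0, 0], 0],
    [1, [0, 0, 0], 0],
    [1, [0, 0, 0], 0],
  ],
  newtons=40,
)

```text
time_s: 33.25
tool_pos: [0.5878, 0.1955, 0.0563]
tcp_rot: [0.003, -0.073, 0.997, 0.0]
force: [0.4, 0.6, 0.2]
gripper_width: 0.0856
gripper_force: 0.0
```

Run:
```python
from h import *
plan(0.5862,0.1951,0.022,98.3)
```

```text
t 33.2 at [0.5878 0.1955 0.0563] yaw 98.3 w 0.0856 tilt [ 0.005  0.001 -1.   ] q6 -1.58 F [0.4 0.6 0.2]
spin 0.0 shift after spin (cm) [ 0.18 -0.02  3.43] rows>= 1
```

Call:
carry_out(
  motion=[
    [1, [0.15, 0, 2], 0],
    [1, [0, 0, 1.35], 0],
    [1, [0, 0, 0], 0],
    [1, [0, 0, 0], 0],
    [-1, [0, 0, 0], 0],
    [-1, [0, 0, 0], 0],
    [-1, [0, 0, 0], 0],
    [-1, [0, 0, 0], 0],
    [-1, [0, 0, 0], 0],
    [-1, [0, 0, 0], 0],
    [-1, [0, 0, 0], 0],
    [-1, [0, 0, 0], 0],
  ],
  newtons=40,
)

```text
time_s: 34.45
tool_pos: [0.5866, 0.1956, 0.0232]
tcp_rot: [0.003, -0.073, 0.997, 0.0]
force: [-3.1, -0.2, 13.3]
gripper_width: 0.0321
gripper_force: 41.3
```

Call:
carry_out(
  motion=[
    [-1, [0, 0, 0], 0],
    [-1, [0, 0, -2], 0],
    [-1, [0, 0, -4], 0],
    [-1, [0, 0, -4.5], 0],
    [-1, [0, 0, -4.5], 0],
    [-1, [0, 0, -4], 0],
    [-1, [0, 0, -3], 0],
    [-1, [0, 0, 0], 0],
    [-1, [0, 0, 0], 0],
  ],
)

```text
time_s: 35.35
tool_pos: [0.5839, 0.1951, 0.2396]
tcp_rot: [0.0, -0.073, 0.997, -0.0]
force: [0.1, 0.5, -2.8]
gripper_width: 0.0318
gripper_force: 40.0
```

```bash
python3 see.py w11 clamp
python3 - <<'E'
from h import *
D=np.load('w11.npz'); p,R,s=pose(); t=(D['pts']-p)@R
m=(t[:,0]<-.015)&(t[:,0]>-.14)&(abs(t[:,1])<.035)&(abs(t[:,2])<.03)
q=t[m]; print(m.sum())
for x in np.arange(-.02,-.13,-.01):
    a=q[abs(q[:,0]-x)<.002]
    if len(a)<4: continue
    y=np.sort(a[:,1]); g=np.diff(y); k=g.argmax(); print(round(x,3),y[0].round(4),y[-1].round(4),'z',a[:,2].min().round(4),np.median(a[:,2]).round(4),'gap',y[k].round(4),y[k+1].round(4))
plan(.5245,0.0005,.21,89.1)
E
```

```text
t 35.4 [0.5831 0.195  0.2378]
bench z -0.00017698407434524333
clamp 0.67 px 316 302 [0.5923 0.1955 0.2498] [61.4 32.8] 8.2 [33. 39. 49.]
3409
-0.02 -0.0171 0.0152 z -0.0147 -0.0127 gap -0.01 0.0086
-0.03 -0.0171 0.0152 z -0.0145 -0.0127 gap -0.01 0.0084
-0.04 -0.0103 0.0091 z -0.0113 0.0037 gap -0.0052 0.0041
-0.05 -0.0055 0.004 z -0.0007 0.019 gap 0.0009 0.0014
t 35.5 at [0.5828 0.1949 0.237 ] yaw 98.3 w 0.0318 tilt [-0.004 -0.001 -1.   ] q6 -1.58 F [-0.3 -0.2 -1.9]
spin 9.2 shift after spin (cm) [  5.51 -19.53   2.72] rows>= 5
```

View pics/w11.png

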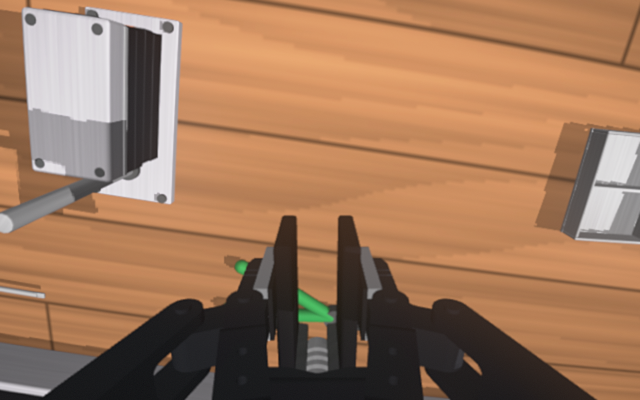

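The clamp is held fully squeezed, handles at columns 290 and 345, level. Now the post's exact place from w9 and the clamp's x in the tool.

Run:
```python
from h import *
for w in ('w7','w9'):
    try: D=np.load(w+'.npz')
    except Exception: continue
    p=D['pts']; m=(p[:,2]>.115)&(p[:,2]<.173)&(abs(p[:,0]-.615)<.02)&(abs(p[:,1])<.03); q=p[m]
    print(w,len(q),q.min(0).round(4),q.max(0).round(4))
    for a in (.12,.14,.16,.1675):
        k=q[abs(q[:,2]-a)<.004]
        if len(k): print(a,len(k),'x',k[:,0].min().round(4),k[:,0].max().round(4),'y',np.percentile(k[:,1],[2,98]).round(4))
    k=q[q[:,2]>.1685]; print('top',len(k),k[:,:2].min(0).round(4),k[:,:2].max(0).round(4)) if len(k) else 0
D=np.load('w11.npz'); p=np.array([.5831,.195,.2378]); _,R,_=pose(); t=(D['pts']-p)@R
m=(abs(t[:,2]+.0127)<.004)&(abs(t[:,1])<.02)&(abs(t[:,0])<.06); print('handles tool x',np.percentile(t[m][:,0],[0,1,99,100]).round(4))
m=(abs(t[:,1])<.006)&(t[:,0]<-.03)&(t[:,0]>-.08)&(abs(t[:,2])<.03); print(np.sort(t[m][:,0])[[0,-1]], t[m][:,2].min())
pl=arm.boxes_of('pliers','wrist'); print([(round(b['score'],2)) for b in pl])
plan(.5245,-.0005,.21,89.1)
```

```text
w9 1285 [ 0.6072 -0.0088  0.1152] [0.6221 0.0053 0.1712]
0.12 111 x 0.608 0.6164 y [-0.0085  0.0047]
0.14 134 x 0.6079 0.6155 y [-0.0081  0.005 ]
0.16 179 x 0.6075 0.6157 y [-0.0086  0.0047]
0.1675 454 x 0.6077 0.6221 y [-0.0079  0.0045]
top 324 [ 0.6084 -0.0085] [0.6221 0.0051]
handles tool x [-0.0399 -0.0357  0.0208  0.0216]
[-0.05061461 -0.037772  ] -0.010444377036771306
[0.88]
t 35.5 at [0.5827 0.1949 0.2367] yaw 98.3 w 0.0321 tilt [-0.005 -0.001 -1.   ] q6 -1.58 F [-0.7 -0.2 -1.1]
spin 9.2 shift after spin (cm) [  5.5  -19.63   2.7 ] rows>= 5
```

Call:
carry_out(
  motion=[
    [-1, [0, 0, 0], 4.6],
    [-1, [0, 0, 0], 4.6],
    [-1, [1.3, -4, 0], 0],
    [-1, [1.3, -4, 0], 0],
    [-1, [1.3, -4, 0], 0],
    [-1, [1.3, -4, 0], 0],
    [-1, [0.65, -3.6, 0], 0],
    [-1, [0, 0, 0], 0],
    [-1, [0, 0, 0], 0],
    [-1, [0, 0, 0], 0],
    [-1, [0, 0, 0], 0],
  ],
)

```text
time_s: 36.6
tool_pos: [0.5226, 0.001, 0.2389]
tcp_rot: [-0.001, 0.007, 1.0, 0.0]
force: [1.3, 0.7, -1.8]
gripper_width: 0.0319
gripper_force: 40.3
```

```bash
python3 see.py w12
python3 - <<'E'
from h import *
D=np.load('w12.npz'); p,R,s=pose(); pts=D['pts']; t=(pts-p)@R
m=(abs(t[:,2]+.0127)<.004)&(abs(t[:,1])<.02)&(abs(t[:,0])<.06); print('handles y',np.percentile(t[m][:,1],[1,99]).round(4),'x',t[m][:,0].max())
m=(abs(pts[:,2]-.106)<.005)&(abs(pts[:,0]-.54)<.067)&(abs(pts[:,1])<.07); print('controller',toprect(pts[m]))
plan(.521,0.0,.1275,89.1)
im,d,P=snap('scene'); cv2.imwrite('pics/s12.png',cv2.resize(im[130:330,230:470],None,fx=3,fy=3))
E
```

```text
t 36.65 [0.5226 0.001  0.2391]
bench z -0.00022049102276966437
handles y [-0.0184  0.0185] x 0.022017969883941946
controller (array([0.54080823, 0.00079168, 0.10572632]), array([118.8478775 ,  63.96896362]), -0.8516387939453125)
t 36.6 at [0.5226 0.001  0.2391] yaw 89.2 w 0.0321 tilt [-0.001  0.    -1.   ] q6 -1.77 F [-0.5  0.2 -1.7]
spin 0.1 shift after spin (cm) [ 0.15 -0.11 11.16] rows>= 3
```

View pics/s12.png

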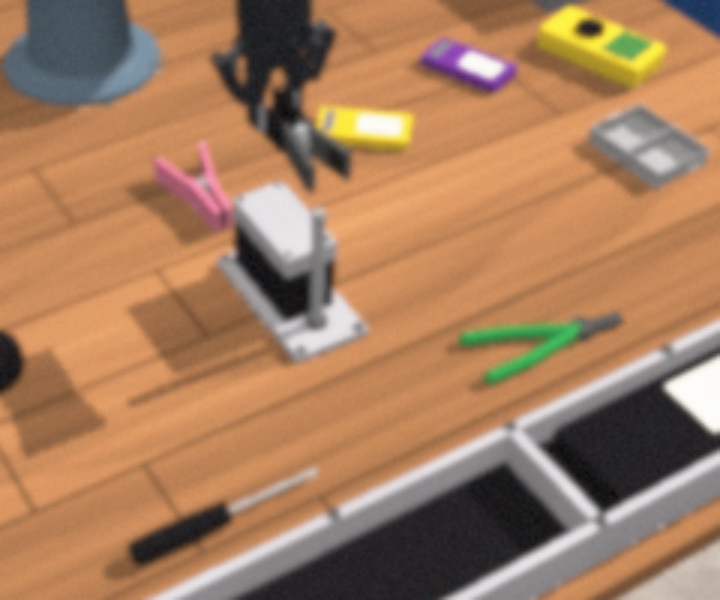

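The open jaws hang over the post (crop pixels ~(320,170) above the post at (318,215)). I'll lower in two stages.

Call:
carry_out(
  motion=[
    [-1, [0.15, -0.1, 2], 0],
    [-1, [0, 0, 2], 0],
    [-1, [0, 0, 2], 0],
    [-1, [0, 0, 0], 0],
    [-1, [0, 0, 0], 0],
  ],
)

```text
time_s: 37.2
tool_pos: [0.5212, -0.0005, 0.1797]
tcp_rot: [-0.0, 0.007, 1.0, 0.0]
force: [0.4, 0.8, -1.8]
gripper_width: 0.0321
gripper_force: 40.3
```

Call:
carry_out(
  motion=[
    [-1, [0, 0, 1.5], 0],
    [-1, [0, 0, 1.5], 0],
    [-1, [0, 0, 1.2], 0],
    [-1, [0, 0, 0.5], 0],
    [-1, [0, 0, 0], 0],
    [-1, [0, 0, 0], 0],
  ],
)

```text
time_s: 37.8
tool_pos: [0.5213, -0.001, 0.1326]
tcp_rot: [0.0, 0.007, 1.0, -0.0]
force: [0.3, 0.3, -1.1]
gripper_width: 0.0315
gripper_force: 40.3
```

```bash
python3 see.py w13
python3 - <<'E'
from h import *
D=np.load('w13.npz'); p,R,s=pose(); pts=D['pts']; t=(pts-p)@R
m=(abs(t[:,2]+.0127)<.004)&(abs(t[:,1])<.019)&(abs(t[:,0])<.03); print('handle top z',np.median(pts[m][:,2]))
m=(abs(pts[:,2]-.106)<.005)&(abs(pts[:,0]-.54)<.067)&(abs(pts[:,1])<.07); print('controller',toprect(pts[m]))
plan(.521,0.0,.128,89.1)
E
```

```text
t 37.85 [ 0.5215 -0.0011  0.1329]
bench z -0.00023572486422643313
handle top z 0.14305194495066892
controller (array([0.5363443 , 0.00070264, 0.10573643]), array([110.48168945,  64.03877258]), -0.8191604614257812)
t 37.9 at [ 0.5215 -0.0011  0.1329] yaw 89.1 w 0.0317 tilt [ 0.001 -0.    -1.   ] q6 -1.78 F [ 0.5 -0.1 -0.6]
spin 0.0 shift after spin (cm) [0.05 0.1  0.49] rows>= 1
```

Call:
carry_out(
  motion=[
    [-1, [0, 0.1, 0.2], 0],
    [-1, [0, 0, 0.15], 0],
    [-1, [0, 0, 0], 0],
    [-1, [0, 0, 0], 0],
    [-1, [0, 0, 0], 0],
  ],
)

```text
time_s: 38.35
tool_pos: [0.5214, 0.0001, 0.1294]
tcp_rot: [0.0, 0.007, 1.0, -0.0]
force: [-1.7, 0.1, 3.0]
gripper_width: 0.0319
gripper_force: 40.7
```

Call:
carry_out(
  motion=[
    [-1, [0, 0, 0.1], 0],
    [-1, [0, 0, 0.05], 0],
    [-1, [0, 0, 0], 0],
    [-1, [0, 0, 0], 0],
  ],
)

```text
time_s: 38.75
tool_pos: [0.5214, 0.0001, 0.1292]
tcp_rot: [0.0, 0.007, 1.0, -0.0]
force: [-8.0, 1.8, 12.7]
gripper_width: 0.0316
gripper_force: 42.1
```

Call:
carry_out(
  motion=[
    [-1, [0, 0, -0.1], 0],
    [-0.15, [0, 0, 0], 0],
    [-0.05, [0, 0, 0], 0],
    [0.05, [0, 0, 0], 0],
    [0.15, [0, 0, 0], 0],
    [0.3, [0, 0, 0], 0],
    [0.6, [0, 0, 0], 0],
    [1, [0, 0, 0], 0],
    [1, [0, 0, 0], 0],
    [1, [0, 0, 0], 0],
    [1, [0, 0, 0], 0],
  ],
)

```text
time_s: 39.85
tool_pos: [0.5211, 0.0001, 0.1285]
tcp_rot: [0.0, 0.007, 1.0, -0.0]
force: [0.2, 0.2, 0.0]
gripper_width: 0.0853
gripper_force: 0.0
```

Call:
carry_out(
  motion=[
    [1, [0, 0, -2], 0],
    [1, [0, 0, -3], 0],
    [1, [0, 0, -4], 0],
    [1, [0, 0, -3], 0],
    [1, [0, 0, 0], 0],
    [1, [0, 0, 0], 0],
    [1, [0, 0, 0], 0],
  ],
)

```text
time_s: 40.55
tool_pos: [0.5203, 0.0002, 0.2469]
tcp_rot: [-0.001, 0.007, 1.0, 0.0]
force: [-0.3, 0.1, -0.3]
gripper_width: 0.0852
gripper_force: 0.0
```

```bash
python3 see.py w14; python3 clampfit.py w14 .128 .146 .57 0
python3 - <<'E'
from h import *
D=np.load('w14.npz'); pts=D['pts']
m=(abs(pts[:,2]-.106)<.005)&(abs(pts[:,0]-.54)<.067)&(abs(pts[:,1])<.07); print('controller',toprect(pts[m]))
plan(.521,0.0,.128,89.1)
E
```

```text
t 40.6 [5.202e-01 2.000e-04 2.467e-01]
bench z -0.00021562158685561883
n 4443 z [0.1315 0.1402 0.1422] bbox [ 0.498 -0.029  0.128] [0.631 0.029 0.146]
0.501 y -0.0287 0.0292 mid 0.0002 gap (np.float64(-0.0216), np.float64(0.0221))
0.511 y -0.0276 0.0276 mid 0.0 gap (np.float64(-0.0198), np.float64(0.02))
0.521 y -0.0258 0.0259 mid 0.0 gap (np.float64(-0.0182), np.float64(0.018))
0.531 y -0.0241 0.024 mid -0.0001 gap (np.float64(-0.0167), np.float64(0.0162))
0.541 y -0.0225 0.0218 mid -0.0003 gap (np.float64(-0.0149), np.float64(0.0141))
0.551 y -0.0207 0.0198 mid -0.0005 gap (np.float64(-0.0133), np.float64(0.0121))
0.561 y -0.0188 0.0177 mid -0.0005 gap -
0.571 y -0.0155 0.0141 mid -0.0007 gap -
0.581 y -0.0158 0.0133 mid -0.0013 gap (np.float64(-0.0081), np.float64(0.0059))
0.591 y -0.0162 0.0133 mid -0.0014 gap (np.float64(-0.0083), np.float64(0.0057))
0.601 y -0.0157 0.0134 mid -0.0011 gap (np.float64(-0.0085), np.float64(0.0055))
0.611 y -0.016 0.0126 mid -0.0017 gap -
0.621 y -0.0163 0.0127 mid -0.0018 gap (np.float64(-0.009), np.float64(0.0062))
controller (array([0.54367065, 0.00075058, 0.10572666]), array([124.60546875,  64.01371002]), -0.8080596923828125)
t 40.6 at [5.202e-01 2.000e-04 2.467e-01] yaw 89.1 w 0.0853 tilt [-0.003  0.001 -1.   ] q6 -1.77 F [ 0.3  0.1 -0.6]
spin 0.0 shift after spin (cm) [-0.12 -0.03 11.86] rows>= 3
```

View pics/w14.png

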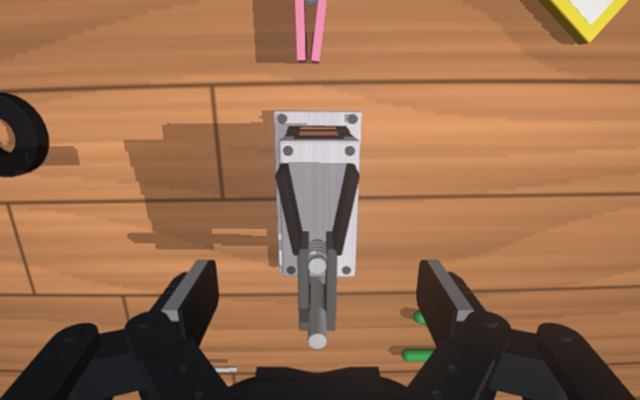

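The clamp's jaws straddle the post (at (317,265)–(317,340)), the handles lie on the controller and the jaw gap is 14 mm. One flatness check, then I hand in.

Run:
```python
from h import *
D=np.load('w14.npz'); p=D['pts']
m=(abs(p[:,2]-.140)<.004)&(p[:,0]>.495)&(p[:,0]<.635)&(abs(p[:,1])<.032)&(np.hypot(p[:,0]-.615,p[:,1]+.0017)>.012)&(np.hypot(p[:,0]-.571,p[:,1]+.0007)>.012)
q=p[m]; c=np.linalg.lstsq(np.c_[q[:,:2],np.ones(len(q))],q[:,2],rcond=None)[0]; print(len(q),'tilt',c[:2],np.median(q[:,2]))
if np.hypot(*c[:2])<.06 and abs(np.median(q[:,2])-.140)<.003: print(arm.job_done())
```

```text
3013 tilt [-0.01625586  0.00050587] 0.14056086522021882
the job is handed in; nothing more can be done
None
```

The battery pack is built and the job is handed in, though I saw no verdict: four modules and the controller are stacked squarely on the pad, and the clamp lies flat on the controller, closed on the post; all are released, and I did not disturb the other things on the bench.

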